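# Stand the fallen can in its lane and slide the drinks board onto the pass ledge

## Robot

A 6-joint arm with a two-finger parallel gripper is mounted at the origin on the work surface. World frame = base frame: x ahead of the robot, y to its left, z up, the work surface at z = 0. Lengths are in m, angles in degrees, forces in N, time in s.
With the tool pointing down it reaches from about 0.35 to 0.925 m from the base axis. Payload 6.4 kg.
Tool frame: the origin (TCP) lies between the finger pads; the fingertips stand 19 mm ahead of it and the grasp point (between the pads) is the TCP; z points along the fingers, y is the line along which they close (so a half turn about z gives the same grasp; the last joint's range is limited). The gripper opens to 85 mm and grips with 20 to 120 N. Pads are 22 mm wide; open, the fingers measure 114 mm over their backs; the gripper's body (76 mm by 85 mm) begins 54 mm behind the grasp point. The pads swing forward as they close: fully open they stand 13 mm farther back than shut.
Start: joints at [54.081, 14.043, 89.255, -0, 76.702, -9.975], TCP at [0.284, 0.585, 0.25] pointing down, gripper open.
Joint ranges: [-179.41, 179.41], [-58.25, 129.5], [7.25, 145.43], [-54.29, 234.29], [11.92, 165.04], [-157.13, 157.13]. Speed limits (degrees/s): [147.25, 147.25, 180, 180, 180, 180].

## Interface

Orientations are given as a 3x3 rotation matrix whose columns are the frame's x, y, z axes.
In Python, from workcell import bot gives the robot as it stands.
- The arm moves only by the tool move_arm, never from a script. Its argument "targets" is text: rows parted by semicolons, each of 7 numbers parted by spaces: the shift along the world's x, y, z in cm, then the turn, a rotation vector about the world's x, y, z in degrees, then the closure, from -1 (fully open) to 1 (shut). A call has 1 to 12 rows; each row shifts and turns the commanded pose from where the row before left it; what a row does not reach is not made up. A row lasts 1/8 s, in which the tool goes at most 62.5 mm and 10.7 degrees, less where a joint would pass 70% of its speed; a pose out of reach is approached as far as the arm can. A call with a gripper value outside its range is refused whole. The fingers move at their own pace and stop on an object; "squeeze" is the grip in N (left out, the last holds). Time passes only in rows, so rows that do not move let the fingers close. It gives the time, the measured TCP pose, the force, the opening and the grip force at its end, in the units of the state.
- bot.get_state(): the state, without advancing time (a new reading comes with each control period).
- bot.grab_frame(name): name is "scene" or "top" or "wrist"; returns the picture (420x560x3 uint8, red, green, blue); there is no depth.
- bot.camera_model(name): a dict with "camera_matrix" (3x3 intrinsics, pixels), "R" (3x3) and "t" (3): a world point X has camera coordinates R X + t. Camera axes: x right, y down, z forward; pixel columns grow to the right and rows downward; lengths in m; the calibration is good to about 2 mm. The wrist camera is an equidistant fisheye: a pixel r from the principal point sees the ray r / f radians off the axis. A picture is of the moment at which its call begins: read the wrist's pose just before it. camera_model takes no time and is no camera call; for the wrist camera it gives the pose at the moment of the call.
- bot.finish_job(): hands the job in; it is judged then, once.
The state is a dict: "time_s": time; "qpos": joint angles; "qd": joint speeds; "tau": joint torques, N m; "position": TCP position; "tcp_rot": TCP orientation; "contact_force": force on the tool from outside, world axes, zero at the start; "moment": the same for the moment, N m; "finger_gap": opening from 0.0 (shut) to 1.0 (fully open); "finger_force": force on a finger pad.
Only numpy, scipy, OpenCV 4.12 (cv2) and the standard library are available. Lean on these libraries where they do the work, as an engineer would, in place of code of your own. Each camera call takes 0.05 s, during which the arm holds its last target. There are 200 camera calls.

## Task

A can has fallen over on the drinks board: stand it the right way up in the board's lane, between the standing can and the sauce pot, and let go of it while the board is still on the prep deck. Then push the board with everything on it straight across the gap onto the narrow pass ledge, until it balances squarely and centrally across the ledge, quite clear of the deck, in the free space between the straw cup and the bell. Nothing on the board may fall over or leave its lane, and leave the straw cup and the bell where they are.

Things in the scene. Friction and masses are not known exactly. Their poses are not given: they have to be found in the camera images.
- board: wooden drinks board, 150 (x) x 290 (y) x 18 mm thick, 0.55 kg, loose; lies on the prep deck at the start. Origin: centre of its underside; z up; x points from deck to ledge, y along its long side. Two wooden strips, 6 mm wide and 5 mm high, run along y on its top at x = -36 and +36 mm (centres): between them is the lane, 66 mm wide, 280 mm long, its floor 18 mm above the origin.
- fallen_can: plain aluminium drinks can, 52 mm diameter, 90 mm tall, about 0.17 kg, lying on its side in the lane of the board at the start, its base towards the standing can (-y of the board), its top towards the sauce pot (+y). Origin: centre of its base; its z axis runs along the can from base to top.
- standing_can: the same kind of can (52 mm diameter, 90 mm tall), loose, standing upright in the lane near the board's -y end. Origin: centre of its base, z up.
- sauce_pot: small white ceramic sauce pot, loose, 52 mm across the rim, 30 mm high, standing in the lane near the board's +y end. Origin: centre of its underside, z up.
- deck: steel prep deck, fixed block 150 (x) x 320 (y) x 60 mm high. Origin: centre of its underside, on the bar top; x points towards the ledge, y along its long side.
- ledge: pass ledge, fixed: a narrow aluminium shelf 80 (x) x 560 (y) mm, 12 mm thick, on two feet, its top 60 mm above its origin, level with the deck, beyond an open gap of 58 to 65 mm (deck's far edge to ledge's near edge). Origin: on the bar top under the middle of the ledge; x points away from the deck, y along the ledge.
- straw_cup: black straw cup with paper straws, loose, 56 mm diameter, 85 mm tall (150 mm with straws), standing near one end of the ledge. Origin: centre of its underside.
- bell: steel counter bell on a black foot, loose, 60 mm diameter, 48 mm tall, standing near the other end of the ledge. Origin: centre of its underside.
Things that resemble listed ones, but are neither listed nor needed, are in the scene too. What is shaped like the fallen_can but brown or turquoise is not meant. There is more than one size of the sauce_pot; the one meant has the size given above.

How it is judged:
By the outcome, as a careful person would: the job done as asked, in the order asked, and still so for the second after the job is handed in, with the robot touching nothing.
It also fails if it takes over 59 s, if anything falls off the work surface, if the arm or the gripper's body presses on something with over 40 N, if the wrist force passes 120 N, or if a joint passes its speed limit or range.

## Working session

There is one attempt and no reset: what is moved stays moved. The work goes in short steps, Python scripts to look and compute and a tool call to move; the robot and the scene stay as the last step left them, time stands still between calls to the robot, and variables do not carry over. Pictures are saved under pics/ and viewed, at most 10 in all, crops included, and the job is handed in when it is done.

Besides the shell and the picture viewer there is one more tool, called after "Call:" by a JSON object that holds its "name" and its "arguments", one argument or row to a line. move_arm: Moves the arm, as the interface text tells. Its arguments: {"type":"object","properties":{"targets":{"type":"string"},"squeeze":{"type":"number"}},"required":["targets"]}

```bash
ls; mkdir -p pics; python3 - <<'E'
from workcell import bot
import cv2,json
for n in ("scene","top"):
    cv2.imwrite(f"pics/{n}0.png",bot.grab_frame(n)[:,:,::-1]); m=bot.camera_model(n); print(n,m)
s=bot.get_state();print(s["time_s"],s["position"],s["tcp_rot"],s["finger_gap"])
E
```

```text
pics
scene {'camera_matrix': array([[444.65278832,   0.        , 279.19450834],
       [  0.        , 444.65278832, 216.38999118],
       [  0.        ,   0.        ,   1.        ]]), 'R': array([[-0.25703664,  0.96637584,  0.00706398],
       [ 0.77918435,  0.21156029, -0.59001186],
       [-0.57166767, -0.14615052, -0.80736368]]), 't': array([ 0.12194632, -0.37291689,  1.48088681])}
top {'camera_matrix': array([[470.29381546,   0.        , 282.98451119],
       [  0.        , 470.29381546, 206.28023243],
       [  0.        ,   0.        ,   1.        ]]), 'R': array([[ 4.76360610e-03, -9.99671532e-01, -2.51820695e-02],
       [-9.83969101e-01, -1.96362675e-04, -1.78338918e-01],
       [ 1.78275395e-01,  2.56279147e-02, -9.83646834e-01]]), 't': array([0.04467457, 0.55787308, 0.90102107])}
0.1 [0.2840919  0.58410725 0.24928526] [[-8.99221792e-01  4.37491863e-01 -1.01860671e-03]
 [ 4.37492945e-01  8.99220747e-01 -1.40420534e-03]
 [ 3.01623873e-04 -1.70832529e-03 -9.99998495e-01]] 1.0041763254549432
```

View pics/scene0.png

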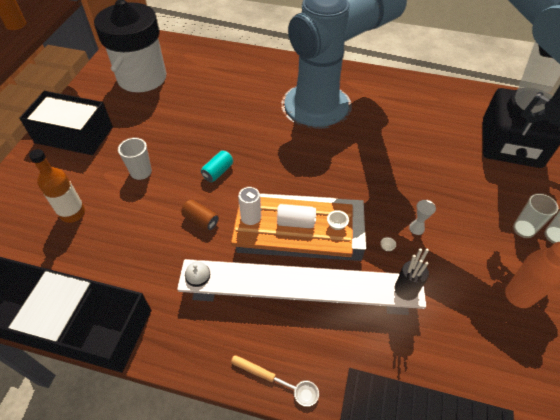

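View pics/top0.png

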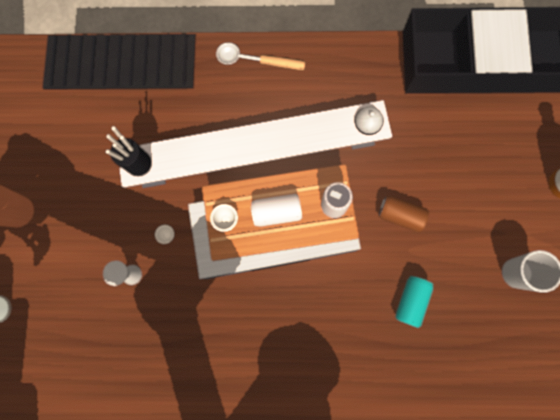

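The two views show the board (orange) on the deck at about px (204–357, 167–260) in top, the fallen can at (276,210), the standing can at (337,198), and the pot at (224,216). The straw cup is at (130,155) and the bell at (369,120). I'll enlarge the top view for corner points.

```bash
python3 - <<'E'
import cv2
a=cv2.imread("pics/top0.png")[90:290,110:400]
cv2.imwrite("pics/top0z.png",cv2.resize(a,None,fx=2.75,fy=2.75,interpolation=cv2.INTER_CUBIC))
E
```

```text
(no output)
```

View pics/top0z.png

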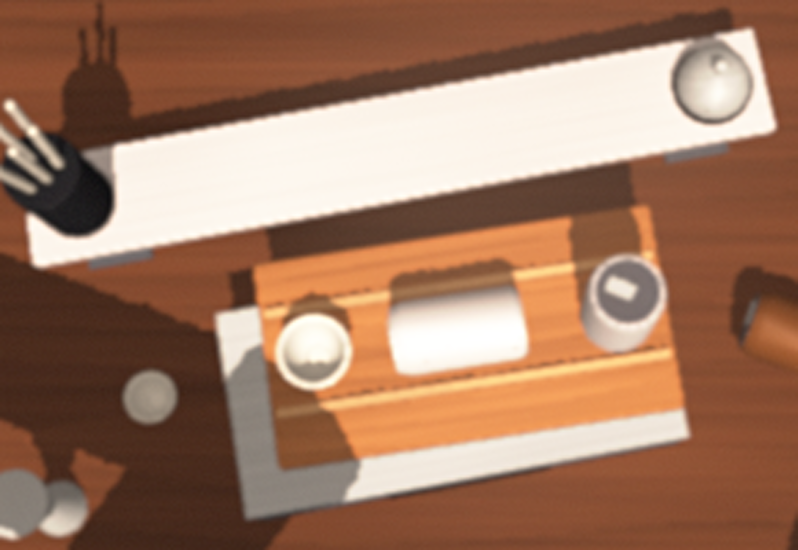

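```bash
cat > h.py <<'E'
import numpy as np
from workcell import bot
def px2w(uv,z,name="top"):
    m=bot.camera_model(name); K,R,t=m["camera_matrix"],m["R"],np.array(m["t"])
    d=R.T@np.linalg.inv(K)@np.array([uv[0],uv[1],1.]); c=-R.T@t
    return c+d*(z-c[2])/d[2]
def z2w(uv,z): return px2w((uv[0]/2.75+110-.3,uv[1]/2.75+90-.3),z)[:2]
E
python3 - <<'E'
from h import *
np.set_printoptions(precision=4,suppress=True)
P={}
for n,uv,z in [("bFL",(254,267),.078),("bFR",(650,206),.078),("bBR",(689,411),.078),("bBL",(282,469),.078),("dFL",(215,314),.06),("dBL",(246,519),.06),("dBR",(689,437),.06),
 ("lFR",(753,29),.06),("lNR",(776,130),.06),("lNL",(32,267),.06),("lF",(85,153),.06),("s1a",(268,313),.083),("s1b",(655,253),.083),("s2a",(280,413),.083),("s2b",(668,353),.083),
 ("pot",(313,348),.108),("stand",(626,291),.168),("fcL",(396,341),.104),("fcR",(521,322),.104),("fc",(459,332),.104),("bell",(712,85),.08),("cup",(82,205),.08)]:
    P[n]=z2w(uv,z);print(n,P[n])
ang=lambda a,b:np.degrees(np.arctan2(*(P[b]-P[a])[::-1]))
for a,b in [("bFR","bFL"),("bBR","bBL"),("bBR","bFR"),("bBL","bFL"),("dBR","dBL"),("dBL","dFL"),("lNR","lNL"),("lFR","lF"),("lNR","lFR"),("s1b","s1a"),("s2b","s2a"),("fcR","fcL")]: print(a,b,ang(a,b),np.linalg.norm(P[a]-P[b]))
c=sum(P[k] for k in("bFL","bFR","bBR","bBL"))/4; print("board c",c)
E
```

```text
bFL [0.5922 0.2065]
bFR [ 0.6371 -0.0798]
bBR [ 0.4883 -0.1043]
bBL [0.4468 0.1816]
dFL [0.561  0.2376]
dBL [0.4125 0.2093]
dBR [ 0.4716 -0.1063]
lFR [ 0.78  -0.162]
lNR [ 0.7003 -0.1764]
lNL [0.5964 0.3754]
lF [0.6841 0.341 ]
s1a [0.5574 0.1942]
s1b [ 0.601  -0.0821]
s2a [0.4858 0.1833]
s2b [ 0.5287 -0.0898]
pot [0.5281 0.1574]
stand [ 0.5559 -0.0533]
fcL [0.5337 0.1005]
fcR [0.5471 0.0138]
fc [0.5401 0.0568]
bell [ 0.7282 -0.1267]
cup [0.6382 0.334 ]
bFR bFL 98.92137368337933 0.2898141366958848
bBR bBL 98.25363610523557 0.28883520569599563
bBR bFR 9.339530208797065 0.1508190304378569
bBL bFL 9.737044039063658 0.14746388404652158
dBR dBL 100.61795761581928 0.32116339627430524
dBL dFL 10.786947381154091 0.15115474877001941
lNR lNL 100.66342223166575 0.5614689584372803
lFR lF 100.78763421862804 0.5120611088818317
lNR lFR 10.226975998666916 0.0810008506210946
s1b s1a 98.97348931093937 0.2798128596782062
s2b s2a 98.9397424372895 0.27655018295918304
fcR fcL 98.795431109504 0.08764373287061225
board c [0.5411 0.051 ]
```

Top-view geometry: the deck and ledge are yawed 10.7° and the board about 8.8°. Its centre is (0.541, 0.051). The can grasp point, 65 mm from its base, is about (0.537, 0.077). I'm moving above it now.

Call:
{"name": "move_arm", "arguments": {
  "targets": "2.1 -4.2 0 0 0 -4.6 -1;2.1 -4.2 0 0 0 -4.6 -1;2.1 -4.2 0 0 0 -4.6 -1;2.1 -4.2 0 0 0 -4.6 -1;2.1 -4.2 0 0 0 -4.6 -1;2.1 -4.2 0 0 0 -4.6 -1;2.1 -4.2 0 0 0 -4.6 -1;2.1 -4.2 0 0 0 -4.6 -1;2.1 -4.2 0 0 0 -4.6 -1;2.1 -4.2 0 0 0 -4.6 -1;2.1 -4.2 0 0 0 -4.6 -1;2.2 -4.5 0 0 0 -4.7 -1",
  "squeeze": 40
}}

```text
time_s: 1.6
position: [0.5376, 0.0761, 0.2499]
tcp_rot: [[-0.15, 0.989, -0.001], [0.989, 0.15, 0.0], [0.0, -0.001, -1.0]]
contact_force: [-0.2, -0.5, -0.2]
finger_gap: 0.996
finger_force: 0.0
```

Call:
{"name": "move_arm", "arguments": {
  "targets": "0 0 0 -9.9 -1.5 0 -1;0 0 0 -9.9 -1.5 0 -1;0 0 0 -9.9 -1.5 0 -1;0 0 0 -9.8 -1.6 0 -1;0 0 0 0 0 0 -1;0 0 0 0 0 0 -1"
}}

```text
time_s: 2.35
position: [0.5375, 0.0773, 0.2505]
tcp_rot: [[-0.116, 0.988, 0.097], [0.759, 0.152, -0.633], [-0.641, 0.0, -0.768]]
contact_force: [0.5, -0.3, 0.6]
finger_gap: 0.999
finger_force: 0.0
```

```bash
python3 - <<'E'
from h import *
import cv2
np.set_printoptions(precision=3,suppress=True)
s=bot.get_state();print(s["time_s"],s["qpos"],s["position"]);print(s["tcp_rot"]);m=bot.camera_model("wrist");print(m)
cv2.imwrite("pics/w1.png",bot.grab_frame("wrist")[:,:,::-1])
E
```

```text
2.35 [ 12.179   5.559 104.835 -41.102  76.607  15.932] [0.538 0.077 0.25 ]
[[-0.116  0.988  0.097]
 [ 0.759  0.152 -0.633]
 [-0.641  0.    -0.768]]
{'camera_matrix': array([[325.192,   0.   , 279.017],
       [  0.   , 325.192, 209.288],
       [  0.   ,   0.   ,   1.   ]]), 'R': array([[ 0.989,  0.151,  0.   ],
       [ 0.08 , -0.524,  0.848],
       [ 0.128, -0.838, -0.53 ]]), 't': array([-0.544, -0.176,  0.272])}
```

View pics/w1.png

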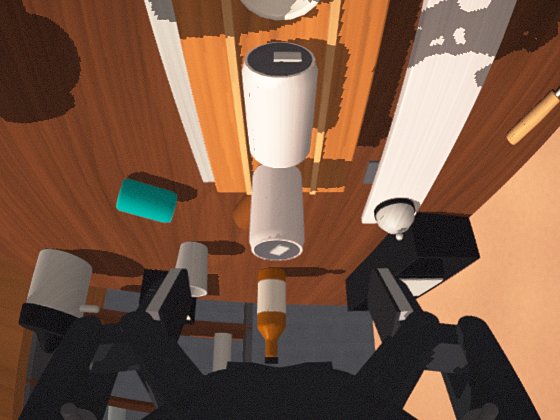

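The wrist view confirms that the can's top (tab at (285,57)) faces +y and that it is centred between the fingers at column 280. I'll descend and grip.

Call:
{"name": "move_arm", "arguments": {
  "targets": "0 0 -3 0 0 0 -1;0 0 -3 0 0 0 -1;0 0 -3 0 0 0 -1;0 0 -2.5 0 0 0 -1;0 0 -1.6 0 0 0 -1;0 0 -1 0 0 0 -1;0 0 0 0 0 0 -1;0 0 0 0 0 0 -1"
}}

```text
time_s: 3.4
position: [0.538, 0.0776, 0.1103]
tcp_rot: [[-0.115, 0.988, 0.099], [0.758, 0.152, -0.635], [-0.642, 0.002, -0.766]]
contact_force: [-0.2, 0.3, 0.8]
finger_gap: 0.999
finger_force: 0.0
```

Call:
{"name": "move_arm", "arguments": {
  "targets": "0 0 0 0 0 0 0;0 0 0 0 0 0 1;0 0 0 0 0 0 1;0 0 0 0 0 0 1;0 0 0 0 0 0 1;0 0 0 0 0 0 1;0 0 0 0 0 0 1"
}}

```text
time_s: 4.28
position: [0.5378, 0.0777, 0.1101]
tcp_rot: [[-0.116, 0.988, 0.099], [0.757, 0.152, -0.635], [-0.643, 0.001, -0.766]]
contact_force: [-1.9, 3.1, 5.2]
finger_gap: 0.597
finger_force: 41.7
```

Call:
{"name": "move_arm", "arguments": {
  "targets": "0 0 0.5 0 0 0 1;0 0 1.5 0 0 0 1;0 0 2.5 0 0 0 1;0 0 2.5 0 0 0 1;0 0 2 0 0 0 1;0 0 0 0 0 0 1"
}}

```text
time_s: 5.03
position: [0.5383, 0.0777, 0.2013]
tcp_rot: [[-0.114, 0.988, 0.101], [0.758, 0.152, -0.634], [-0.642, 0.004, -0.767]]
contact_force: [-1.1, 1.1, -2.0]
finger_gap: 0.597
finger_force: 41.9
```

Call:
{"name": "move_arm", "arguments": {
  "targets": "0 0 0 7.41 1.15 0 1;0 0 0 7.41 1.15 0 1;0 0 0 7.41 1.15 0 1;0 0 0 7.41 1.15 0 1;0 0 0 7.41 1.15 0 1;0 0 0 7.41 1.15 0 1;0 0 0 7.41 1.15 0 1;0 0 0 7.41 1.15 0 1;0 0 0 7.41 1.15 0 1;0 0 0 7.41 1.15 0 1;0 0 0 7.41 1.15 0 1;0 0 0 7.41 1.15 0 1"
}}

```text
time_s: 6.52
position: [0.5368, 0.0772, 0.1982]
tcp_rot: [[-0.095, 0.988, -0.12], [0.633, 0.153, 0.759], [0.768, -0.003, -0.64]]
contact_force: [0.8, -0.6, -2.7]
finger_gap: 0.593
finger_force: 42.0
```

Call:
{"name": "move_arm", "arguments": {
  "targets": "0 0 0 0 0 0 1;0 0 0 0 0 0 1"
}}

```text
time_s: 6.78
position: [0.5372, 0.0776, 0.1989]
tcp_rot: [[-0.097, 0.988, -0.119], [0.637, 0.153, 0.756], [0.765, -0.002, -0.644]]
contact_force: [1.0, 0.9, -1.8]
finger_gap: 0.599
finger_force: 42.0
```

```bash
python3 - <<'E'
from h import *
import cv2
np.set_printoptions(precision=3,suppress=True)
s=bot.get_state();print(s["time_s"],s["qpos"],s["position"],s["finger_gap"],s["contact_force"]);print(s["tcp_rot"])
a=bot.grab_frame("scene")[:,:,::-1][110:310,160:440]
b=bot.grab_frame("wrist")[:,:,::-1]
a=cv2.resize(a,(420,300),interpolation=cv2.INTER_CUBIC); b=cv2.resize(b,(380,285))
c=np.zeros((300,800,3),np.uint8);c[:,:420]=a;c[:285,420:]=b
cv2.imwrite("pics/r1.png",c)
E
```

```text
6.775 [-21.361  13.223 105.545  41.365  91.622 -40.607] [0.537 0.078 0.199] 0.5989309507261596 [ 1.028  0.9   -1.792]
[[-0.097  0.988 -0.119]
 [ 0.637  0.153  0.756]
 [ 0.765 -0.002 -0.644]]
```

View pics/r1.png

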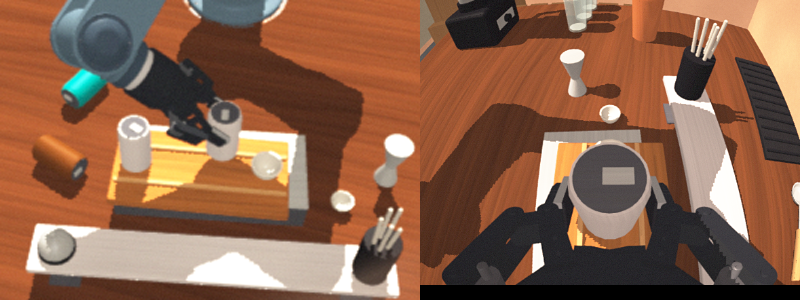

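The can is upright in the grip, and its top with the tab faces up. Next I'll lower it until it makes contact.

Call:
{"name": "move_arm", "arguments": {
  "targets": "0 0 -1.5 0 0 0 1;0 0 -1.5 0 0 0 1;0 0 -1 0 0 0 1;0 0 -0.6 0 0 0 1;0 0 -0.3 0 0 0 1;0 0 0 0 0 0 1"
}}

```text
time_s: 7.62
position: [0.5375, 0.0774, 0.1503]
tcp_rot: [[-0.097, 0.988, -0.118], [0.635, 0.153, 0.757], [0.766, -0.001, -0.643]]
contact_force: [0.0, 0.2, -3.1]
finger_gap: 0.591
finger_force: 42.0
```

Call:
{"name": "move_arm", "arguments": {
  "targets": "0 0 -0.3 0 0 0 1;0 0 0 0 0 0 1"
}}

```text
time_s: 7.88
position: [0.5373, 0.0775, 0.1473]
tcp_rot: [[-0.097, 0.988, -0.118], [0.635, 0.153, 0.757], [0.766, -0.002, -0.643]]
contact_force: [1.0, -0.1, -1.6]
finger_gap: 0.595
finger_force: 42.0
```

Call:
{"name": "move_arm", "arguments": {
  "targets": "0 0 -0.2 0 0 0 1;0 0 0 0 0 0 1"
}}

```text
time_s: 8.12
position: [0.5373, 0.0775, 0.1452]
tcp_rot: [[-0.097, 0.988, -0.118], [0.635, 0.153, 0.757], [0.766, -0.002, -0.642]]
contact_force: [0.4, -0.6, -2.6]
finger_gap: 0.59
finger_force: 42.0
```

Call:
{"name": "move_arm", "arguments": {
  "targets": "0 0 -0.1 0 0 0 1;0 0 0 0 0 0 1"
}}

```text
time_s: 8.38
position: [0.5373, 0.0775, 0.1442]
tcp_rot: [[-0.097, 0.988, -0.118], [0.635, 0.153, 0.757], [0.766, -0.002, -0.643]]
contact_force: [0.3, -0.6, -1.2]
finger_gap: 0.599
finger_force: 42.0
```

Call:
{"name": "move_arm", "arguments": {
  "targets": "0 0 -0.1 0 0 0 1;0 0 0 0 0 0 1"
}}

```text
time_s: 8.62
position: [0.5375, 0.0775, 0.1436]
tcp_rot: [[-0.097, 0.988, -0.118], [0.635, 0.153, 0.757], [0.766, -0.001, -0.642]]
contact_force: [-0.1, -0.7, 0.4]
finger_gap: 0.595
finger_force: 42.4
```

Call:
{"name": "move_arm", "arguments": {
  "targets": "0 0 -0.1 0 0 0 1;0 0 0 0 0 0 1"
}}

```text
time_s: 8.88
position: [0.5375, 0.0775, 0.1436]
tcp_rot: [[-0.098, 0.988, -0.119], [0.634, 0.154, 0.758], [0.767, -0.001, -0.641]]
contact_force: [-3.7, -1.8, 6.6]
finger_gap: 0.592
finger_force: 42.8
```

Call:
{"name": "move_arm", "arguments": {
  "targets": "0 0 -0.05 0 0 0 1;0 0 0 0 0 0 1"
}}

```text
time_s: 9.12
position: [0.5375, 0.0775, 0.1436]
tcp_rot: [[-0.098, 0.988, -0.119], [0.633, 0.154, 0.758], [0.768, -0.001, -0.641]]
contact_force: [-4.2, -2.6, 9.1]
finger_gap: 0.596
finger_force: 42.9
```

The can is on the lane floor. I'll open gently and retreat along the tool axis.

Call:
{"name": "move_arm", "arguments": {
  "targets": "0 0 0.05 0 0 0 -0.15;0 0 0 0 0 0 -0.2;0 0 0 0 0 0 -0.24;0 0 0 0 0 0 -0.3;0 0 0 0 0 0 -0.4;0 0 0 0 0 0 -0.55;0 0 0 0 0 0 -0.75;0 0 0 0 0 0 -1;0 0 0 0 0 0 -1"
}}

```text
time_s: 10.25
position: [0.5374, 0.0775, 0.1423]
tcp_rot: [[-0.097, 0.988, -0.118], [0.635, 0.153, 0.757], [0.766, -0.002, -0.643]]
contact_force: [-0.2, -0.3, -0.5]
finger_gap: 1.004
finger_force: 0.0
```

Call:
{"name": "move_arm", "arguments": {
  "targets": "0.1 -0.7 0.6 0 0 0 -1;0.1 -0.8 0.7 0 0 0 -1;0.2 -1.5 1.3 0 0 0 -1;0.2 -1.5 1.5 0 0 0 -1;0.2 -1.5 1.5 0 0 0 -1;0.2 -1.5 2 0 0 0 -1;0 0 3 0 0 0 -1"
}}

```text
time_s: 11.12
position: [0.5475, 0.0009, 0.2493]
tcp_rot: [[-0.095, 0.988, -0.117], [0.635, 0.151, 0.757], [0.766, -0.002, -0.642]]
contact_force: [0.3, -0.2, 1.4]
finger_gap: 0.998
finger_force: 0.0
```

```bash
python3 - <<'E'
from h import *
import cv2
s=bot.get_state();print(s["time_s"],s["position"],s["contact_force"])
a=bot.grab_frame("scene")[:,:,::-1][110:310,160:440]
b=bot.grab_frame("wrist")[:,:,::-1]
a=cv2.resize(a,(420,300),interpolation=cv2.INTER_CUBIC); b=cv2.resize(b,(380,285))
c=np.zeros((300,800,3),np.uint8);c[:,:420]=a;c[:285,420:]=b
cv2.imwrite("pics/r2.png",c)
E
```

```text
11.125 [0.54746231 0.00085281 0.24929245] [ 0.26874861 -0.15823073  1.36775274]
```

View pics/r2.png

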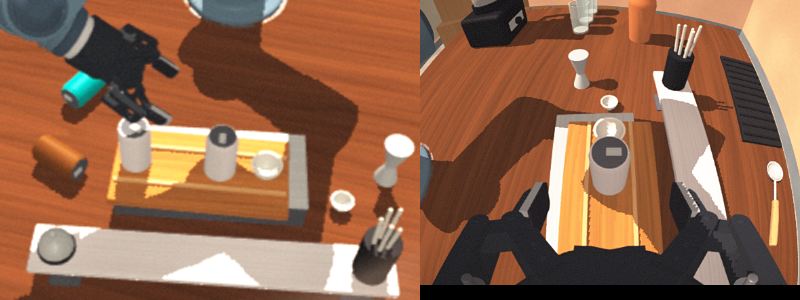

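The can stands between the standing can and the pot, and it's released. Next I'll take up the pushing pose: tool down, fingers open along the board's long side, behind the board.

Call:
{"name": "move_arm", "arguments": {
  "targets": "-1.5 0.6 0 -9.82 -1.52 0 -1;-2 0.6 0 -9.82 -1.52 0 -1;-2 0.6 0 -9.82 -1.52 0 -1;-2.2 0.7 0 -9.82 -1.52 0 -1;-2.2 0.7 0 -9.82 -1.52 0 -1;0 0 0 0 0 9.2 -1;0 0 0 0 0 9.2 -1;0 0 0 0 0 9.2 -1;0 0 0 0 0 9.2 -1;0 0 0 0 0 9.2 -1;0 0 0 0 0 9.2 -1;0 0 0 0 0 9.2 -1"
}}

```text
time_s: 12.72
position: [0.4481, 0.0343, 0.2478]
tcp_rot: [[-0.958, 0.285, -0.007], [0.285, 0.958, 0.001], [0.007, -0.001, -1.0]]
contact_force: [0.4, 0.1, 0.2]
finger_gap: 1.0
finger_force: 0.0
```

Call:
{"name": "move_arm", "arguments": {
  "targets": "0 0 0 0 0 9.2 -1;0 0 0 0 0 9.2 -1;0 0 0 0 0 9.2 -1;0 0 -2 0 0 0 -1;0 0 -2.5 0 0 0 -1;0 0 -2.5 0 0 0 -1;0 0 0 0 0 0 -1;0 0 0 0 0 0 -1"
}}

```text
time_s: 13.72
position: [0.4488, 0.0343, 0.1791]
tcp_rot: [[-0.983, -0.186, -0.005], [-0.186, 0.983, -0.002], [0.005, -0.001, -1.0]]
contact_force: [-0.8, 0.2, 0.3]
finger_gap: 0.998
finger_force: 0.0
```

Call:
{"name": "move_arm", "arguments": {
  "targets": "0 0 -2.5 0 0 0 -1;0 0 -2.5 0 0 0 -1;0 0 -2 0 0 0 -1;0 0 -1.5 0 0 0 -1;0 0 -0.7 0 0 0 -1;0 0 0 0 0 0 -1;0 0 0 0 0 0 -1"
}}

```text
time_s: 14.6
position: [0.449, 0.0344, 0.0871]
tcp_rot: [[-0.982, -0.186, -0.004], [-0.186, 0.982, -0.002], [0.004, -0.002, -1.0]]
contact_force: [0.2, 0.2, -0.4]
finger_gap: 0.998
finger_force: 0.0
```

Call:
{"name": "move_arm", "arguments": {
  "targets": "0 0 -0.3 0 0 0 -1;0 0 -0.3 0 0 0 -1;0 0 0 0 0 0 -1"
}}

```text
time_s: 14.98
position: [0.4481, 0.0345, 0.08]
tcp_rot: [[-0.982, -0.186, -0.006], [-0.186, 0.983, -0.002], [0.006, -0.001, -1.0]]
contact_force: [0.3, -0.3, -0.2]
finger_gap: 0.999
finger_force: 0.0
```

Call:
{"name": "move_arm", "arguments": {
  "targets": "0 0 -0.2 0 0 0 -1;0 0 0 0 0 0 -1"
}}

```text
time_s: 15.22
position: [0.4483, 0.0345, 0.0781]
tcp_rot: [[-0.982, -0.186, -0.006], [-0.186, 0.983, -0.002], [0.006, -0.001, -1.0]]
contact_force: [0.7, -0.2, -0.8]
finger_gap: 1.003
finger_force: 0.0
```

```bash
python3 - <<'E'
from h import *
import cv2
s=bot.get_state();print(s["time_s"],s["position"],s["contact_force"])
b=bot.grab_frame("wrist")[:,:,::-1]
a=bot.grab_frame("top")[:,:,::-1][90:290,110:400]
a=cv2.resize(a,(798,550),interpolation=cv2.INTER_CUBIC)
cv2.imwrite("pics/t3.png",a);cv2.imwrite("pics/w3.png",b)
E
```

```text
15.225 [0.44825385 0.03454853 0.07813985] [ 0.7489715  -0.23822298 -0.78776734]
```

View pics/w3.png

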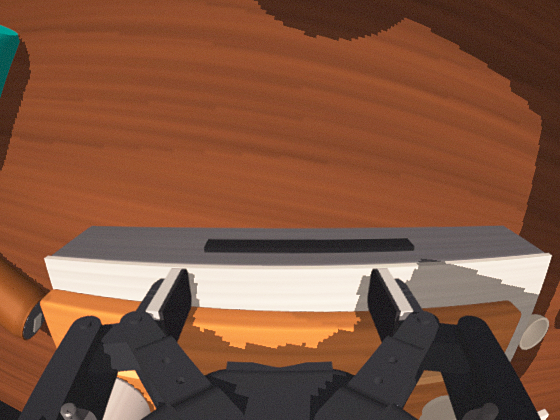

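The wrist view shows the two fingers (170,300) and (390,300) just behind the board's rear edge over the deck rim. I'll continue down.

Call:
{"name": "move_arm", "arguments": {
  "targets": "0 0 -0.3 0 0 0 -1;0 0 -0.2 0 0 0 -1;0 0 0 0 0 0 -1"
}}

```text
time_s: 15.7
position: [0.4482, 0.0345, 0.073]
tcp_rot: [[-0.982, -0.186, -0.006], [-0.186, 0.983, -0.002], [0.006, -0.001, -1.0]]
contact_force: [0.8, 0.1, 0.6]
finger_gap: 1.002
finger_force: 0.0
```

Call:
{"name": "move_arm", "arguments": {
  "targets": "0 0 -0.2 0 0 0 -1;0 0 0 0 0 0 -1"
}}

```text
time_s: 15.95
position: [0.4482, 0.0345, 0.0711]
tcp_rot: [[-0.982, -0.186, -0.006], [-0.186, 0.983, -0.002], [0.006, -0.001, -1.0]]
contact_force: [0.6, -0.7, 0.3]
finger_gap: 1.0
finger_force: 0.0
```

Call:
{"name": "move_arm", "arguments": {
  "targets": "0.29 0.056 0 0 0 0 -1;0.29 0.056 0 0 0 0 -1;0.29 0.056 0 0 0 0 -1;0.29 0.056 0 0 0 0 -1;0.29 0.056 0 0 0 0 -1;0.29 0.056 0 0 0 0 -1;0.29 0.056 0 0 0 0 -1;0.29 0.056 0 0 0 0 -1;0 0 0 0 0 0 -1"
}}

```text
time_s: 17.08
position: [0.4698, 0.0387, 0.0709]
tcp_rot: [[-0.982, -0.187, -0.012], [-0.187, 0.982, -0.003], [0.012, -0.001, -1.0]]
contact_force: [-8.8, -4.1, 6.2]
finger_gap: 1.002
finger_force: 4.6
```

```bash
python3 - <<'E'
from h import *
import cv2
s=bot.get_state();print(s["time_s"],s["position"],s["contact_force"])
a=bot.grab_frame("top")[:,:,::-1][90:290,110:400]
a=cv2.resize(a,(798,550),interpolation=cv2.INTER_CUBIC)
cv2.imwrite("pics/t4.png",a)
E
```

```text
17.075 [0.46977873 0.03870989 0.07090174] [-8.83414067 -4.07288836  6.17899073]
```

View pics/t4.png

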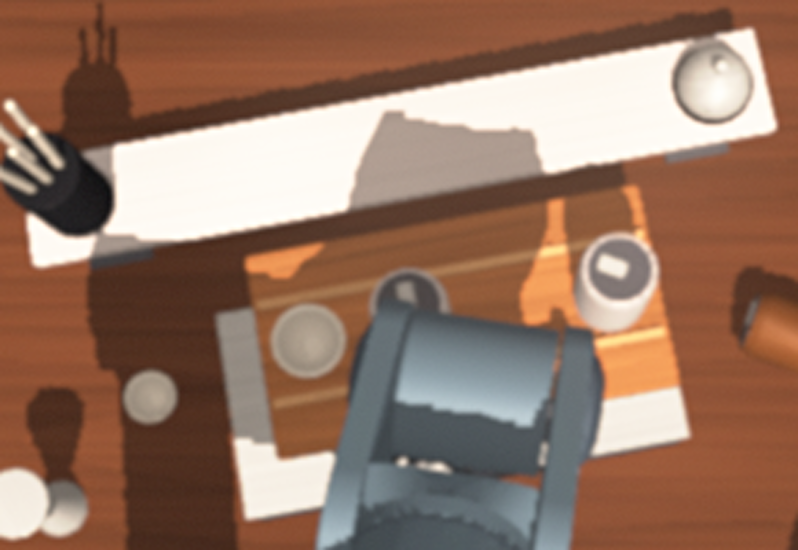

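The board is moving with the cans upright. Its front corners are now at (245,257) and (638,188).

```bash
cat > d.py <<'E'
from h import *
e=np.radians(10.7);ex=np.array([np.cos(e),np.sin(e)]);ey=np.array([-ex[1],ex[0]]);L=np.array([.6877,.1069])
def rep(FL,FR,BR,BL):
    P=[z2w(p,.078) for p in (FL,FR,BR,BL)]
    for p in P: print(np.round([(p-L)@ex*1e3,(p-L)@ey*1e3],1))
    c=sum(P)/4-L; print("centre in ledge mm",np.round([c@ex*1e3,c@ey*1e3],1))
    for a,b in((1,0),(2,3)): d=P[b]-P[a]; print("yaw rel",np.degrees(np.arctan2(d[1],d[0]))-100.7)
E
python3 -c "
from d import *
rep((245,257),(638,188),(680,386),(278,459))"
```

```text
[-66.8 120.9]
[ -69.5 -168.3]
[-216.7 -168. ]
[-215.4  119.8]
centre in ledge mm [-142.1  -23.9]
yaw rel -0.5379570248845198
yaw rel -0.25919844407779635
```

Call:
{"name": "move_arm", "arguments": {
  "targets": "0.49 0.093 0 0 0 0 -1;0.49 0.093 0 0 0 0 -1;0.49 0.093 0 0 0 0 -1;0.49 0.093 0 0 0 0 -1;0.49 0.093 0 0 0 0 -1;0.49 0.093 0 0 0 0 -1;0.49 0.093 0 0 0 0 -1;0.49 0.093 0 0 0 0 -1;0.49 0.093 0 0 0 0 -1;0.49 0.093 0 0 0 0 -1"
}}

```text
time_s: 18.38
position: [0.518, 0.0483, 0.0707]
tcp_rot: [[-0.982, -0.187, -0.014], [-0.187, 0.982, -0.003], [0.014, 0.0, -1.0]]
contact_force: [-11.5, -2.5, 9.2]
finger_gap: 1.003
finger_force: 6.0
```

Call:
{"name": "move_arm", "arguments": {
  "targets": "0.49 0.093 0 0 0 0 -1;0.49 0.093 0 0 0 0 -1;0.49 0.093 0 0 0 0 -1;0.49 0.093 0 0 0 0 -1;0.49 0.093 0 0 0 0 -1;0.49 0.093 0 0 0 0 -1;0.49 0.093 0 0 0 0 -1;0.49 0.093 0 0 0 0 -1;0.49 0.093 0 0 0 0 -1;0.49 0.093 0 0 0 0 -1"
}}

```text
time_s: 19.62
position: [0.5671, 0.0575, 0.0707]
tcp_rot: [[-0.982, -0.187, -0.014], [-0.187, 0.982, -0.003], [0.014, -0.0, -1.0]]
contact_force: [-10.9, -1.5, 8.3]
finger_gap: 1.0
finger_force: 5.7
```

Call:
{"name": "move_arm", "arguments": {
  "targets": "0.39 0.074 0 0 0 0 -1;0.39 0.074 0 0 0 0 -1;0.39 0.074 0 0 0 0 -1;0.39 0.074 0 0 0 0 -1;0.29 0.056 0 0 0 0 -1;0.29 0.056 0 0 0 0 -1;0.29 0.056 0 0 0 0 -1;0 0 0 0 0 0 -1;0 0 0 0 0 0 -1"
}}

```text
time_s: 20.75
position: [0.5919, 0.0622, 0.0706]
tcp_rot: [[-0.982, -0.187, -0.012], [-0.187, 0.982, -0.002], [0.012, -0.0, -1.0]]
contact_force: [-7.9, -1.6, 4.9]
finger_gap: 0.998
finger_force: 4.1
```

```bash
python3 - <<'E'
from h import *
import cv2
s=bot.get_state();print(s["time_s"],s["position"],s["contact_force"])
a=bot.grab_frame("top")[:,:,::-1][90:290,110:400]
a=cv2.resize(a,(798,550),interpolation=cv2.INTER_CUBIC)
cv2.imwrite("pics/t5.png",a)
E
```

```text
20.75 [0.59185729 0.06224911 0.0706415 ] [-7.93317917 -1.5792676   4.85784126]
```

View pics/t5.png

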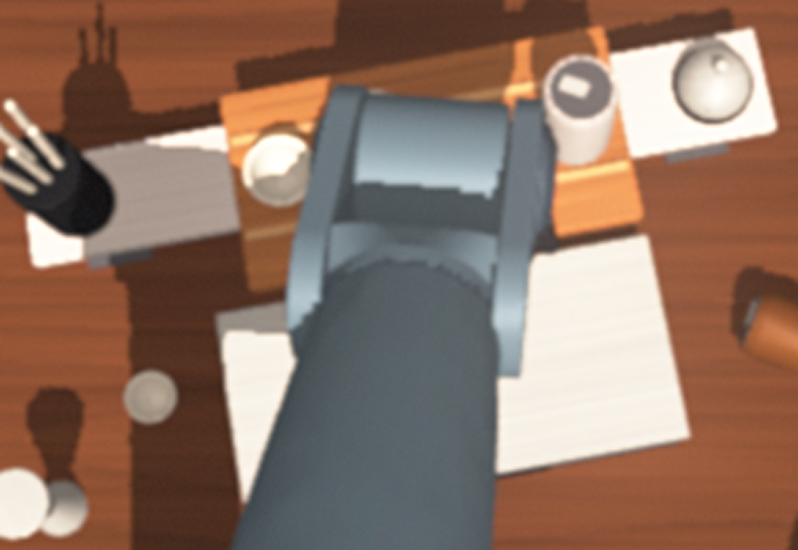

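Corners: FL (220,98), FR (606,28), BR (642,218), BL (249,290).

```bash
python3 -c "
from d import *
rep((220,98),(606,28),(642,218),(249,290))
p=np.array([.5919,.0622])-L;print(p@ex,p@ey)"
```

```text
[ 56.3 121.2]
[  55.5 -170. ]
[ -92.1 -166.6]
[-91.5 121.7]
centre in ledge mm [-17.9 -23.4]
yaw rel -0.15206374383822663
yaw rel -0.1117685485750286
-0.10243360361661363 -0.0261359302515613
```

Call:
{"name": "move_arm", "arguments": {
  "targets": "0.3 0.057 0 0 0 0 -1;0.3 0.057 0 0 0 0 -1;0.3 0.057 0 0 0 0 -1;0.3 0.057 0 0 0 0 -1;0.25 0.047 0 0 0 0 -1;0.2 0.038 0 0 0 0 -1;0 0 0 0 0 0 -1;0 0 0 0 0 0 -1;0 0 0 0 0 0 -1"
}}

```text
time_s: 21.92
position: [0.6083, 0.0653, 0.0707]
tcp_rot: [[-0.982, -0.187, -0.012], [-0.187, 0.982, -0.002], [0.012, -0.0, -1.0]]
contact_force: [-8.8, -1.9, 6.5]
finger_gap: 0.998
finger_force: 4.4
```

Call:
{"name": "move_arm", "arguments": {
  "targets": "-0.2 -0.038 0 0 0 0 -1;-0.4 -0.076 0 0 0 0 -1;-0.8 -0.15 0 0 0 0 -1;-1.5 -0.28 0 0 0 0 -1;-1.5 -0.28 0.5 0 0 0 -1;-2.5 -0.47 2 0 0 0 -1;-3 -0.5 3 0 0 0 -1;-4 -0.8 4 0 0 0 -1;-4 -0.8 4 0 0 0 -1;-4 -0.8 4 0 0 0 -1;0 0 0 0 0 0 -1"
}}

```text
time_s: 23.3
position: [0.3916, 0.0229, 0.2505]
tcp_rot: [[-0.983, -0.185, 0.005], [-0.185, 0.983, -0.005], [-0.004, -0.005, -1.0]]
contact_force: [0.9, -0.6, -0.5]
finger_gap: 0.997
finger_force: 0.0
```

```bash
python3 - <<'E'
from h import *
import cv2
s=bot.get_state();print(s["time_s"],s["position"],s["contact_force"])
a=bot.grab_frame("top")[:,:,::-1][90:290,110:400]
a=cv2.resize(a,(798,550),interpolation=cv2.INTER_CUBIC)
cv2.imwrite("pics/t6.png",a)
E
```

```text
23.3 [0.39160439 0.02289512 0.25047844] [ 0.94705458 -0.58218275 -0.48717465]
```

View pics/t6.png

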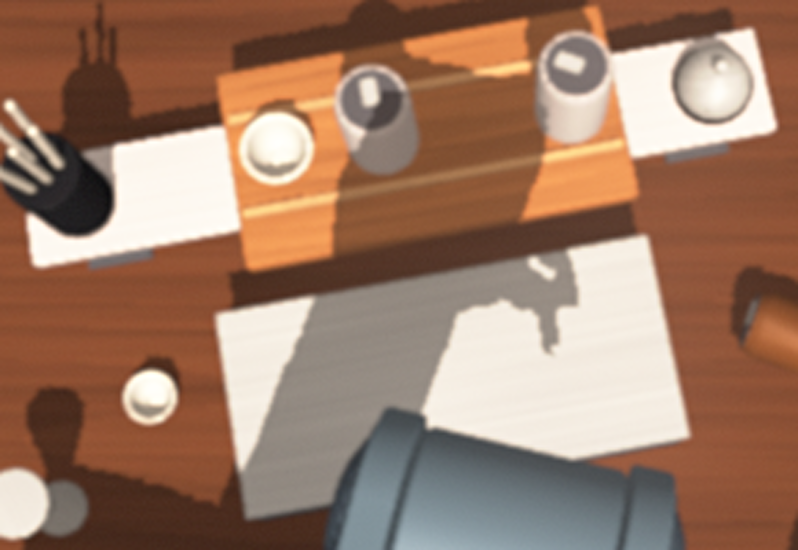

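Corners: FL (217,76), FR (600,5), BR (638,197), BL (248,270). Everything is standing.

```bash
python3 -c "
from d import *
rep((217,76),(600,5),(638,197),(248,270))
for n,u,z in(('pot',(277,146),.108),('c1',(371,97),.168),('c2',(575,64),.168),('lF',(753,29),.06),('lN',(776,130),.06),('lNL',(32,267),.06)):
  p=z2w(u,z)-L;print(n,p@ex,p@ey)
print(bot.get_state()['time_s'])"
```

```text
[ 73.7 120.9]
[  74.2 -169.2]
[ -76.1 -166.9]
[-76.8 120.2]
centre in ledge mm [ -1.3 -23.8]
yaw rel 0.09278435508140603
yaw rel 0.12206826174269736
pot 0.0009645298790566543 0.08144688361735636
c1 0.0014492772006331125 0.006992626199529302
c2 -0.0016936217670440526 -0.13065395466876595
lF 0.040733923634287426 -0.2813586273661313
lN -0.04026416654747178 -0.28068990601273597
lNL -0.03990572339043461 0.28077893800903836
23.35
```

The board is centred to about 1 mm and square to about 0.1°, and everything on it stands in the lane. Handing in.

```bash
python3 -c "
from workcell import bot
print(bot.finish_job())"
```

```text
the job is handed in; nothing more can be done
None
```

I handed the job in at about 23 s: the fallen can was stood up in the lane and released on the deck, and the board then pushed across onto the ledge, about 1 mm off centre and 0.1° off square in my last image, with the can, standing can and pot upright in the lane and the straw cup and bell untouched.

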